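# Fit the drilling template on its twin pins and set the chip shield

## Robot

A 6-joint arm with a two-finger parallel gripper is mounted at the origin on a cart in front of the work surface, level with it; the furniture and walls round the work are solid. World frame = base frame: x ahead of the robot, y to its left, z up, the work surface at z = 0. Lengths are in m, angles in rad, forces in N, time in s.
With the tool pointing down it reaches from about 0.325 to 0.9 m from the base axis. Payload 6.1 kg.
Tool frame: the origin (TCP) lies on the centre line of the jaws, within the pads' length; the fingertips stand manip.tip_reach ahead of it and the grasp point (between the pads) lies 8 mm behind it (manip.tip_reach is the distance from the TCP to the fingertips, in m); z points along the fingers, y is the direction in which the jaws open and shut (so a half turn about z gives the same grasp; the last joint's range is limited). The gripper opens to 87 mm and grips with 3 to 60 N. Pads are 19 mm wide; open, the fingers measure 117 mm over their backs; the gripper's body (75 mm by 190 mm) begins 51 mm behind the grasp point.
Start: joints at [-1.295, 0.22, 1.526, -0, 1.395, -0.126], TCP at [0.244, -0.575, 0.234] pointing down, gripper open.
Joint ranges: [-2.98, 2.98], [-0.91, 2.08], [0.09, 2.57], [-1.24, 4.39], [0.2, 2.65], [-2.68, 2.68]. Speed limits (rad/s): [2.57, 2.57, 3.01, 3.14, 3.14, 3.14].

## Interface

Orientations are given as a unit quaternion [x, y, z, w].
In Python, from cell import manip gives the robot as it stands. The module is installed in compiled form; this text tells all that it offers.
- The arm moves only by the shell command python3 -m jog 'ROWS'. ROWS is text: rows parted by semicolons, each of 5 numbers parted by spaces: the shift along the tool's x, y, z in units of 50 mm (1.0 is 50 mm), then the turn about the tool's z in units of 8 degrees (1.0 is 8 degrees), then the closure in counts, from 0 (fully open) to 255 (shut). A call has exactly 8 rows; each row shifts and turns the commanded pose from where the row before left it, along the tool's axes as they then stand; what a row does not reach is not made up. A row lasts 1/8 s, in which the tool goes at most 62.5 mm and 10.7 degrees, less where a joint would pass 70% of its speed; a pose out of reach is approached as far as the arm can. A call is refused whole if a number of a shift passes 1 or a number of a turn 1, either way. A call with a gripper value outside its range is refused whole. The fingers move at their own pace and stop on an object; the grip force is fixed at half the most. Time passes only in rows, so rows that do not move let the fingers close, or fill a call up. It gives the time, the measured TCP pose, the force and the opening at its end, in the units of the state.
- manip.observe(): the state, without advancing time (a new reading comes with each control period).
- manip.camera(name): name is "scene" or "top"; returns the picture (384x512x3 uint8, red, green, blue); there is no depth.
- manip.get_calibration(name): a dict with "camera_matrix" (3x3 intrinsics, pixels), "k1" (the pictures are not rectified: a ray, as slopes to the right and down, at radius r is drawn at 1 + k1 r^2 times it, then the intrinsics apply), "T" (4x4, takes a point from camera to world coordinates). Camera axes: x right, y down, z forward; pixel columns grow to the right and rows downward; lengths in m; the calibration is good to about 2 mm. A picture is of the moment at which its call begins. get_calibration takes no time and is no camera call.
- manip.sign_off(): hands the job in, once; it reports no verdict.
Trained networks look in the newest picture that a camera, given by its name, has taken for a name from the list of things; names that differ only in an ending like _2 or _b are one class to them, and where a whole thing is asked for, a point or a joint stands for the part that bears it (a point fixed in the world has none). Each returns a list of dicts, best first, with "conf" (0 to 1); they miss things now and then, are a little off and sometimes report something else, mostly with a low value. They report only what shows in the picture. A call takes as long as a camera call. They do not tell look-alikes from the thing itself.
- manip.search_frame(camera, target): "rect" ([centre column, centre row, width, height] in pixels, round what is visible of it).
The state is a dict: "t": time; "joints": joint angles; "joint_velocities": joint speeds; "effort": joint torques, N m; "ee_pos": TCP position; "orientation": TCP orientation; "contact_force": force on the tool from outside, world axes, zero at the start; "moment": the same for the moment, N m; "width": finger opening in m.
Only numpy, scipy, OpenCV 4.12 (cv2) and the standard library are available. Lean on these libraries where they do the work, as an engineer would, in place of code of your own. Each camera call takes 0.05 s, during which the arm holds its last target. There are 200 camera calls.

## Task

Get the drilling fixture ready: fit the blue drilling template over the fixture's two pins (either way round) and lower it, held in the gripper, right down until it sits flat on both seats; do not drop it on. Then raise the yellow-framed chip shield to the red mark, 60 degrees up from lying flat, and leave it standing there. Leave the grease tub and the tape roll where they are.

Things in the scene. Friction and masses are not known exactly. Their poses are not given: they have to be found in the camera images.
- template_grip (a point): Loose drilling template, about 0.45 kg, flat on the bench: blue plate 84 (x) x 190 (y) x 10 mm, 16 mm holes through it at y = +-75 mm, x = 0. On its centre an upright black grip block, 50 (x) x 16 (y) mm, top 60 mm above the plate's underside; pinch it across y. This point: in the block, 43 mm above the underside; z up. Fits either way round.
- fixture_seat (a point): Grey fixture fixed on the bench, base 110 (x) x 210 (y) x 18 mm. At y = +-75 mm stand 30 mm collars, tops 32 mm above the bench (the seats), each with a 13 mm pin 20 mm tall, last 8 mm tapered to 6 mm. This point: midway between the pins, seat height, z up. With the template home, template_grip is 43 mm above it, y axes parallel either way.
- shield_hinge (a point): Middle of the chip shield's hinge axis, at the fixture's y = +112 mm end, 40 mm above the bench. The axis runs along this frame's x (axes as fixture_seat). At shield angle a the grip bar's centre lies 150 mm * cos(a) along y and 150 mm * sin(a) along z from here.
- shield_bar (a point): Centre of the shield's grip bar: black round bar, 12 mm thick, 108 mm long, parallel to the hinge axis at the shield's free edge, 150 mm from the hinge. 90 mm of it is free between the side arms, with a 65 mm gap to the pane's frame: pinch it from above; it turns between the fingers as the shield swings.
- chip_shield (a joint): Angle (rad) of the chip shield, a yellow frame 110 mm wide, 150 mm long with a clear pane near the hinge: 0 lies flat outward along the fixture's +y, away from the pins; grows as it is raised; 1.047 (60 degrees) is at the red mark on the quadrant beside the hinge. Stiff hinge (0.45 N m): it stays where it is left.
- grease_tub_mid (a point): White grease tub, 67 mm across, 52 mm tall; centre, half-way up. To be left alone.
- tape_roll_mid (a point): Blue roll of tape lying flat, 68 mm across, 19 mm tall; its centre. To be left alone.
Mind the look-alikes: they are no part of the job. Of the things that look like the part that bears template_grip, the larger one is meant.

How it is judged:
By the outcome, as a careful person would: the job done as asked, in the order asked, and still so for the second after the job is handed in, with the robot touching nothing.
It also fails if it takes over 59 s, if anything falls off the work surface, if the arm or the gripper's body presses on something with over 40 N, if the wrist force passes 120 N, or if a joint passes its speed limit or range.

## Working session

There is one attempt and no reset: what is moved stays moved. The work goes in short steps, Python scripts to look and compute and a shell command to move; the robot and the scene stay as the last step left them, time stands still between calls to the robot, and variables do not carry over. Pictures are saved under pics/ and viewed, about 8 in all and at most 12, crops included, and the job is handed in when it is done.

```bash
mkdir -p pics; cat > h.py <<'E'
import numpy as np, cv2
from cell import manip
def cal(n):
    c=manip.get_calibration(n); return np.array(c["camera_matrix"]),c["k1"],np.array(c["T"])
def pix(n,P):
    K,k,T=cal(n); P=np.atleast_2d(P); p=(P-T[:3,3])@T[:3,:3]; s=p[:,:2]/p[:,2:]
    s=s*(1+k*(s**2).sum(1,keepdims=True)); return s@K[:2,:2].T+K[:2,2]
def world(n,uv,z):
    K,k,T=cal(n); uv=np.atleast_2d(np.float64(uv))
    s=cv2.undistortPoints(uv[:,None],K,np.array([k,0,0,0,0.]))[:,0]
    d=np.c_[s,np.ones(len(s))]@T[:3,:3].T; o=T[:3,3]
    return o+d*((z-o[2])/d[:,2])[:,None]
def snap(n,f,crop=None,scale=1):
    im=manip.camera(n)
    o=im if crop is None else im[crop[1]:crop[3],crop[0]:crop[2]]
    o=cv2.resize(o,None,fx=scale,fy=scale,interpolation=cv2.INTER_CUBIC)
    cv2.imwrite(f"pics/{f}.png",o[:,:,::-1]); np.save(f"pics/{f}.npy",im); return im
E
python3 - <<'E'
from h import *
np.set_printoptions(precision=3,suppress=True)
print(manip.tip_reach)
for n in("top","scene"):
    snap(n,n+"0",scale=1.5); K,k,T=cal(n); print(n,K[0,0],k,T)
    for t in("template_grip","shield_bar","chip_shield","grease_tub_mid","tape_roll_mid"):
        print(t,[(np.round(r["rect"]).tolist(),round(r["conf"],2)) for r in manip.search_frame(n,t)][:4])
print(manip.observe())
E
```

```text
0.011
top 354.73118959425733 -0.0022383862380649052 [[ 0.068 -0.973  0.22   0.346]
 [-0.998 -0.067  0.01   0.162]
 [ 0.005 -0.22  -0.975  0.966]
 [ 0.     0.     0.     1.   ]]
template_grip [([161.0, 139.0, 35.0, 45.0], 0.77), ([179.0, 212.0, 70.0, 34.0], 0.75)]
shield_bar [([287.0, 173.0, 66.0, 51.0], 0.59)]
chip_shield [([289.0, 172.0, 62.0, 50.0], 0.63)]
grease_tub_mid [([198.0, 272.0, 26.0, 28.0], 0.59)]
tape_roll_mid [([196.0, 273.0, 25.0, 27.0], 0.63)]
scene 476.6594370949197 -0.14466165894477137 [[-0.638 -0.454  0.621 -0.363]
 [-0.77   0.364 -0.524  0.934]
 [ 0.012 -0.813 -0.582  0.905]
 [ 0.     0.     0.     1.   ]]
template_grip [([203.0, 244.0, 76.0, 46.0], 0.98), ([141.0, 221.0, 29.0, 23.0], 0.91)]
shield_bar [([256.0, 173.0, 56.0, 22.0], 0.88)]
chip_shield [([255.0, 173.0, 51.0, 15.0], 0.9)]
grease_tub_mid [([258.0, 255.0, 21.0, 33.0], 0.7)]
tape_roll_mid [([181.0, 197.0, 22.0, 19.0], 0.55)]
{'t': 0.6, 'joints': array([-1.295,  0.22 ,  1.527, -0.   ,  1.395, -0.126]), 'joint_velocities': array([-0.001,  0.001, -0.001,  0.001, -0.001, -0.   ]), 'effort': array([  0.001, -49.424, -38.75 ,   0.07 ,   0.047,  -0.   ]), 'ee_pos': array([ 0.244, -0.575,  0.234]), 'orientation': array([0.98, 0.2 , 0.  , 0.  ]), 'contact_force': array([ 0.614,  0.444, -0.641]), 'moment': array([ 0.023, -0.041,  0.032]), 'width': 0.0868724613781357}
```

View pics/top0.png

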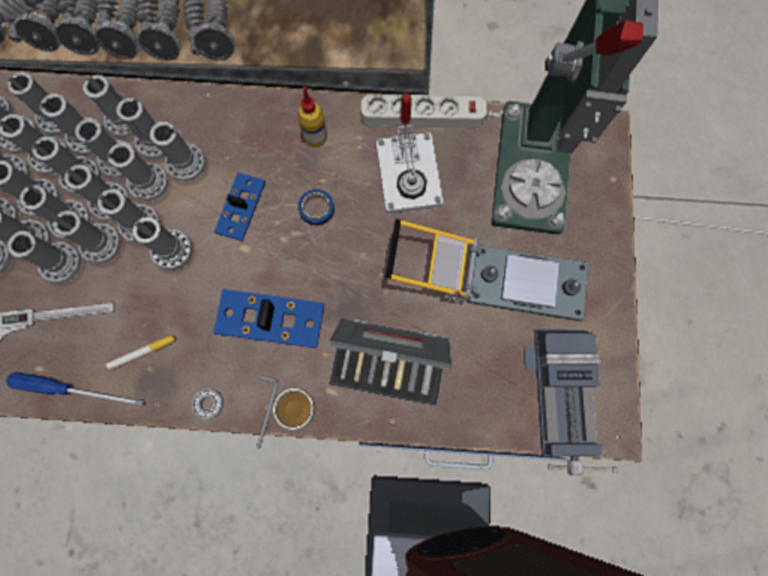

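View pics/scene0.png

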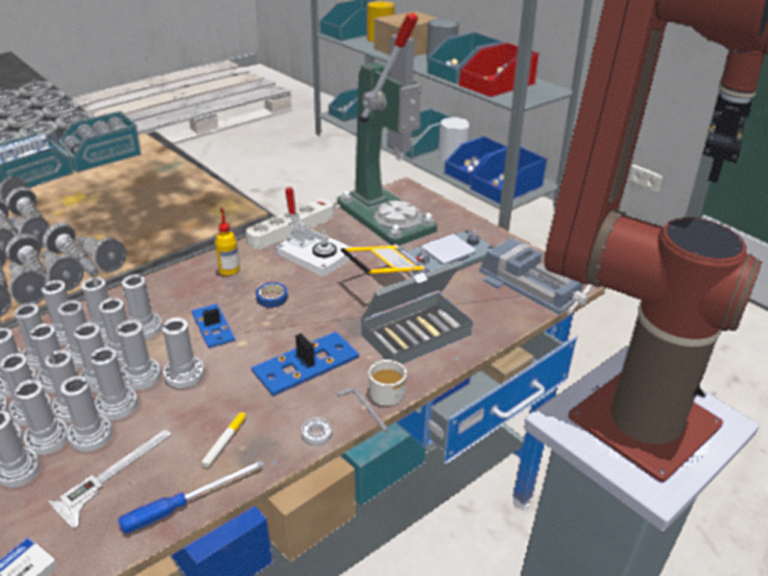

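The top view (at 1.5x) shows two candidates for the template. The large blue plate is at (268,318), or native (179,212), and the small look-alike is at (240,206), or native (160,137). I choose the larger one. The fixture is at (528,280), with the shield lying flat to its left and its black bar near (390,257). The tape is at (316,206) and the tub at (293,408).

```bash
python3 - <<'E'
from h import *
np.set_printoptions(precision=4,suppress=True)
im=np.load("pics/top0.npy")
c=cv2.resize(im[135:240,135:400],None,fx=3,fy=3,interpolation=cv2.INTER_CUBIC); cv2.imwrite("pics/crop1.png",c[:,:,::-1])
for n in("top","scene"):
    im=np.load(f"pics/{n}0.npy")
    h=cv2.cvtColor(im,cv2.COLOR_RGB2HSV); m=cv2.inRange(h,(100,120,60),(130,255,255))
    N,l,s,cc=cv2.connectedComponentsWithStats(m)
    for i in range(1,N):
        if s[i,4]>150:
            ct,_=cv2.findContours((l==i).astype(np.uint8),cv2.RETR_EXTERNAL,cv2.CHAIN_APPROX_NONE)
            p=world(n,ct[0][:,0],0.01 if n=='top' else .01)
            r=cv2.minAreaRect(np.float32(p[:,:2]*1000)); print(n,s[i],r)
E
```

```text
top [143 115  34  45 617] ((720.4612426757812, 458.8899230957031), (56.47743606567383, 128.2958221435547), 76.76167297363281)
top [ 143  193   73   39 1581] ((507.8631286621094, 378.2052001953125), (189.1481475830078, 83.46041107177734), 85.80555725097656)
top [  5 249  40  14 377] ((361.88671875, 775.1521606445312), (107.92743682861328, 27.366138458251953), 86.06590270996094)
scene [ 297   91   41   44 1051] ((899.4541625976562, -489.080322265625), (168.91851806640625, 418.24090576171875), 38.72847366333008)
scene [343  99  21  33 463] ((766.4462280273438, -580.2093505859375), (78.18650817871094, 321.38623046875), 37.7574462890625)
scene [128 203  28  28 338] ((712.1737670898438, 465.09521484375), (54.53031539916992, 131.2113037109375), 77.9373550415039)
scene [ 168  222   71   41 1083] ((501.5762023925781, 381.9704895019531), (190.73475646972656, 88.70989227294922), 85.96842193603516)
scene [ 297  227   86   80 1520] ((189.33172607421875, 139.32029724121094), (409.05078125, 59.98122787475586), 89.91667175292969)
scene [265 253  48  45 397] ((241.2137908935547, 266.6354064941406), (67.95748901367188, 176.50775146484375), 0.828338086605072)
scene [343 289  19  40 474] ((71.13301849365234, 249.07208251953125), (42.15160369873047, 131.33331298828125), 30.15001106262207)
scene [ 79 329  45  26 506] ((362.719970703125, 767.0543823242188), (105.31455993652344, 36.022708892822266), 84.7837142944336)
scene [ 115  338   66   46 1943] ((225.53146362304688, 708.1179809570312), (100.15289306640625, 143.5971221923828), 0.3181201219558716)
```

View pics/crop1.png

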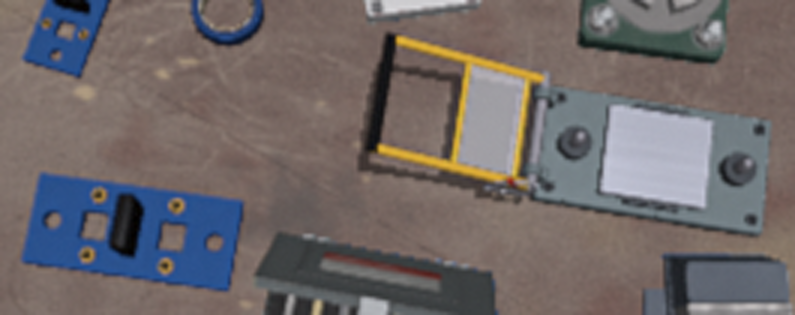

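The crop shows the big template with holes at (53,220) and (215,242) and its grip block at (127,224). The fixture's collars are at (576,141) and (740,167), and the shield bar runs from (390,38) to (375,150). The plate measures 189 x 83 mm, which matches the larger part. Next I fit the fixture pose.

```bash
cat > fit.py <<'E'
from h import *
np.set_printoptions(precision=4,suppress=True)
def nat(p,f,o): return (np.array(p,float)+.5)/f-.5+np.array(o)
def tw(x,y,th,L):
    c,s=np.cos(th),np.sin(th); L=np.atleast_2d(np.float64(L))
    return np.c_[x+c*L[:,0]-s*L[:,1],y+s*L[:,0]+c*L[:,1],L[:,2]]
def ring(cx,cy,z,r): 
    a=np.linspace(0,2*np.pi,25); return np.c_[cx+r*np.cos(a),cy+r*np.sin(a),0*a+z]
def box(x,y,z): return np.array([[x,y,z],[x,-y,z],[-x,-y,z],[-x,y,z],[x,y,z]])
def overlay(n,im,curves,crop,f,fn):
    o=cv2.resize(im[crop[1]:crop[3],crop[0]:crop[2]],None,fx=f,fy=f,interpolation=cv2.INTER_CUBIC)[:,:,::-1].copy()
    for P,col in curves:
        q=(pix(n,P)-np.array(crop[:2])+.5)*f-.5
        cv2.polylines(o,[np.int32(np.round(q*8))],False,col,1,cv2.LINE_AA,3)
    return o
def fixcurves(x,y,th,a=0.):
    C=[(tw(x,y,th,box(.055,.105,.018)),(0,255,0))]
    for s in(1,-1):
        C+=[(tw(x,y,th,ring(0,.075*s,.032,.015)),(0,0,255)),(tw(x,y,th,ring(0,.075*s,.052,.003)),(0,255,255))]
    by,bz=.112+.15*np.cos(a),.04+.15*np.sin(a)
    C+=[(tw(x,y,th,[[-.054,by,bz],[.054,by,bz]]),(255,0,255)),(tw(x,y,th,[[-.055,.112,.04],[.055,.112,.04]]),(255,0,255))]
    return C
def tmplcurves(x,y,th,z=0):
    return [(tw(x,y,th,box(.042,.095,.01+z)),(0,255,0)),(tw(x,y,th,box(.025,.008,.06+z)),(0,255,255))]+[(tw(x,y,th,ring(0,s*.075,.01+z,.008)),(0,0,255)) for s in(1,-1)]
E
python3 - <<'E'
from fit import *
import scipy.optimize as so
n=lambda p:nat(p,3,(135,135))
b1,b2=n((390,38)),n((375,150))
bar=world("top",(b1+b2)/2,.04); p1=world("top",n((576,141)),.035);p2=world("top",n((740,167)),.035)
print(bar,p1,p2,np.linalg.norm(p1-p2),np.linalg.norm(bar-p1))
h=[world("top",n(q),.01) for q in((53,220),(215,242))]; print(h,np.linalg.norm(h[0]-h[1]),(h[0]+h[1])/2)
d=(bar-p2)[0]; th=np.arctan2(-d[0],d[1]); c=((p1+p2)/2)[0]; print(th,c)
t=top=np.load("pics/top0.npy"); sc=np.load("pics/scene0.npy")
tm=(.508,.378,-np.deg2rad(4.2))
C=fixcurves(c[0],c[1],th)+tmplcurves(*tm)
cv2.imwrite("pics/ov_a.png",np.vstack([overlay("top",top,C,(255,140,395,220),5,''),overlay("scene",sc,C,(220,145,360,185),5,'')]))
E
```

```text
[[0.6447 0.1599 0.04  ]] [[ 0.614  -0.0182  0.035 ]] [[ 0.5999 -0.1667  0.035 ]] 0.149190811076628 0.18070619208981126
[array([[0.5132, 0.4525, 0.01  ]]), array([[0.5031, 0.3029, 0.01  ]])] 0.14996120779346822 [[0.5081 0.3777 0.01  ]]
-0.13619931527474896 [ 0.6069 -0.0924  0.035 ]
```

View pics/ov_a.png

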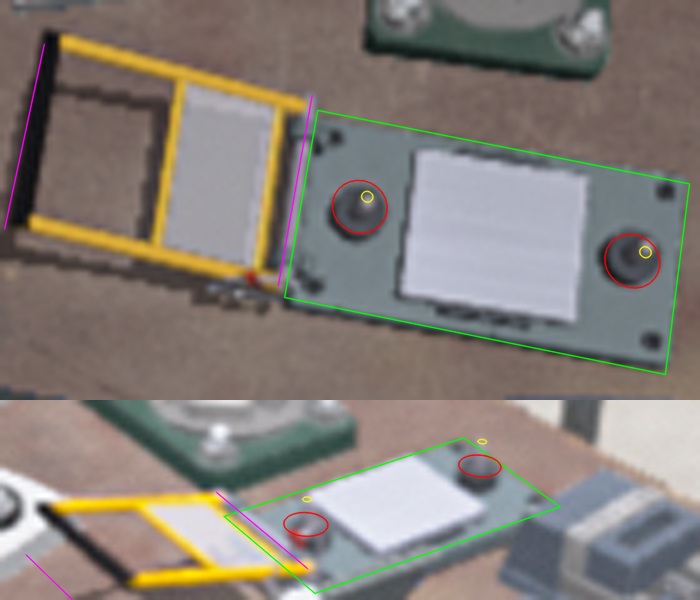

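The base outline and collars agree within a few mm in both views. The shield bar does not, because the shield stands slightly raised: the bar lies right of the drawn line in the top view and above it in the scene view. I refine the fit on edges, with the shield angle as a free parameter.

```bash
cat > edge.py <<'E'
from fit import *
import scipy.optimize as so
ims={n:np.load(f"pics/{n}0.npy") for n in("top","scene")}
G={n:cv2.GaussianBlur(cv2.cvtColor(im,cv2.COLOR_RGB2GRAY).astype(np.float32),(0,0),.7) for n,im in ims.items()}
def dens(P,m=40):
    P=np.asarray(P); return np.vstack([a+(b-a)*np.linspace(.06,.94,m)[:,None] for a,b in zip(P[:-1],P[1:])])
def score(n,P,e=.8):
    q=pix(n,P); d=np.gradient(q,axis=0); nn=np.c_[-d[:,1],d[:,0]]; nn/=np.linalg.norm(nn,axis=1,keepdims=True)+1e-9
    f=lambda r:cv2.remap(G[n],np.float32(r[:,:1]),np.float32(r[:,1:]),1)[:,0]
    return np.abs(f(q+e*nn)-f(q-e*nn)).clip(0,50).mean()
E
python3 - <<'E'
from edge import *
B=dens(box(.055,.105,.018)[[0,1,2,3,0]])
def fx(p,ns):
    x,y,t=p; s=0
    for n in ns:
        # long sides & -y end only (shield covers +y end)
        s+=sum(score(n,tw(x,y,t,B[i*40:(i+1)*40])) for i in(0,1,2))
        s+=.7*sum(score(n,tw(x,y,t,ring(0,k*.075,.032,.015))) for k in(1,-1))
    return -s
for ns in(("top",),("scene",),("top","scene")):
    r=so.differential_evolution(fx,[(.594,.622),(-.107,-.078),(-.19,-.05)],args=(ns,),seed=1,tol=1e-6); print(ns,r.x,r.fun)
x,y,t=r.x
# template
def tx(p,ns): return -sum(score(n,tw(*p,dens(box(.042,.095,.01)))) +score(n,tw(*p,ring(0,.075,.01,.008)))+score(n,tw(*p,ring(0,-.075,.01,.008))) for n in ns)
for ns in(("top",),("scene",),("top","scene")):
    r2=so.differential_evolution(tx,[(.49,.52),(.365,.395),(-.14,0)],args=(ns,),seed=1,tol=1e-6); print("tmpl",ns,r2.x,r2.fun)
# bar angle, from clicks
T=[np.array(q)/5+(255,140) for q in((54,36),(20,225))]; S=[(np.array(q)-(0,400))/5+(220,145) for q in((42,510),(130,582))]
def br(p):
    a=p[0]; P=tw(x,y,t,[[.054-.004,.112+.15*np.cos(a),.04+.15*np.sin(a)],[-.05,.112+.15*np.cos(a),.04+.15*np.sin(a)]])
    return np.r_[(pix("top",P)-T).ravel(),(pix("scene",P)-S).ravel()]
s=so.least_squares(br,[.2]); print("bar",s.x,s.fun)
C=fixcurves(x,y,t,s.x[0])+tmplcurves(*r2.x)
a=overlay("top",ims["top"],C,(260,145,395,220),5,''); b=overlay("scene",ims["scene"],C,(220,145,355,185),5,'')
cv2.imwrite("pics/ov_b.png",np.vstack([a,b]))
E
```

```text
Traceback (most recent call last):
  File "edge.py", line 8, in score
    q=pix(n,P); d=np.gradient(q,axis=0); nn=np.c_[-d[:,1],d[:,0]]; nn/=np.linalg.norm(nn,axis=1,keepdims=True)+1e-9
  File "h.py", line 6, in pix
    K,k,T=cal(n); P=np.atleast_2d(P); p=(P-T[:3,3])@T[:3,:3]; s=p[:,:2]/p[:,2:]
          ~~~^^^
  File "h.py", line 4, in cal
    c=manip.get_calibration(n); return np.array(c["camera_matrix"]),c["k1"],np.array(c["T"])
ValueError: time passes only in moves, steps and waits
```

```bash
sed -i 's/^import numpy as np, cv2/import numpy as np, cv2, functools/; s/^def cal(n)/@functools.lru_cache\ndef cal(n)/' h.py
cat > run1.py <<'E'
from edge import *
B=dens(box(.055,.105,.018))
def fx(p,ns):
    x,y,t=p; s=0
    for n in ns:
        s+=sum(score(n,tw(x,y,t,B[i*40:(i+1)*40])) for i in(0,1,2))
        s+=.7*sum(score(n,tw(x,y,t,ring(0,k*.075,.032,.015))) for k in(1,-1))
    return -s
for ns in(("top",),("scene",),("top","scene")):
    r=so.differential_evolution(fx,[(.594,.622),(-.107,-.078),(-.19,-.05)],args=(ns,),seed=1,tol=1e-6); print(ns,r.x,r.fun)
x,y,t=r.x
def tx(p,ns): return -sum(score(n,tw(*p,dens(box(.042,.095,.01)))) +score(n,tw(*p,ring(0,.075,.01,.008)))+score(n,tw(*p,ring(0,-.075,.01,.008))) for n in ns)
for ns in(("top",),("scene",),("top","scene")):
    r2=so.differential_evolution(tx,[(.49,.52),(.365,.395),(-.14,0)],args=(ns,),seed=1,tol=1e-6); print("tmpl",ns,r2.x,r2.fun)
T=[np.array(q)/5+(255,140) for q in((54,36),(20,225))]; S=[(np.array(q)-(0,400))/5+(220,145) for q in((42,510),(130,582))]
def br(p):
    a=p[0]; P=tw(x,y,t,[[.05,.112+.15*np.cos(a),.04+.15*np.sin(a)],[-.05,.112+.15*np.cos(a),.04+.15*np.sin(a)]])
    return np.r_[(pix("top",P)-T).ravel(),(pix("scene",P)-S).ravel()]
s=so.least_squares(br,[.2]); print("bar",s.x,s.fun)
C=fixcurves(x,y,t,s.x[0])+tmplcurves(*r2.x)
a=overlay("top",ims["top"],C,(260,145,395,220),5,''); b=overlay("scene",ims["scene"],C,(220,145,355,185),5,'')
cv2.imwrite("pics/ov_b.png",np.vstack([a,b]))
E
timeout 300 python3 run1.py
```

```text
('top',) [ 0.6033 -0.09   -0.0938] -85.50277709960938
('scene',) [ 0.6024 -0.0887 -0.0872] -96.49072265625
('top', 'scene') [ 0.603  -0.0898 -0.094 ] -180.93310546875
tmpl ('top',) [ 0.5068  0.3767 -0.0695] -63.1363525390625
tmpl ('scene',) [ 0.4964  0.3853 -0.076 ] -51.0467643737793
tmpl ('top', 'scene') [ 0.5067  0.3773 -0.0697] -109.72267150878906
bar [0.3193] [-2.0674  1.6668 -1.3751  0.2775 -0.1526 -1.3067 -0.4997 -1.1482]
```

View pics/ov_b.png

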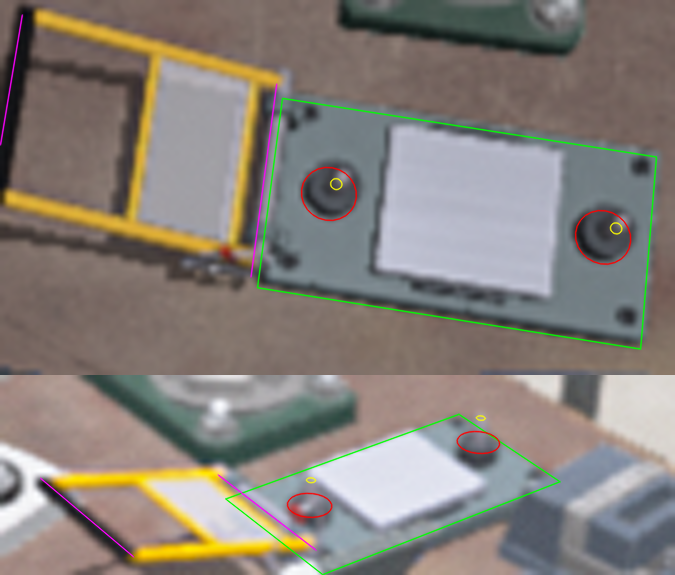

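The overlay now fits well: base, collars and shield all line up. Fixture ≈ (0.603, -0.090, yaw -5.4°), template ≈ (0.507, 0.377, yaw -4.0°), shield angle ≈ 0.3 rad. I start moving.

```bash
cat > go.py <<'E'
import sys; from h import *
np.set_printoptions(precision=4,suppress=True)
from scipy.spatial.transform import Rotation as R
x,y,z,yaw=map(float,sys.argv[1:5])   # target TCP, tool-x yaw in rad
s=manip.observe(); Rm=R.from_quat(s["orientation"]).as_matrix(); p=s["ee_pos"]
al=np.arctan2(Rm[1,0],Rm[0,0]); turn=-np.rad2deg((yaw-al+np.pi)%(2*np.pi)-np.pi)/8
d=np.array([x,y,z])-p
ex=np.array([np.cos(yaw),np.sin(yaw),0]); ey=np.array([np.sin(yaw),-np.cos(yaw),0])
print("t",s["t"],"pos",p,"yaw",al,"z-axis",Rm[:,2],"w",s["width"],"F",s["contact_force"],"q",s["joints"])
print("units now:",Rm.T@d/.05,"units after turn:",np.array([ex@d,ey@d,-d[2]])/.05,"turn",turn)
E
python3 -m jog '0.4 -0.9 0 0.85 0;0.4 -0.9 0 0.85 0;0.4 -0.9 0 0.85 0;0.4 -0.9 0 0.83 0;0.2 -0.95 0 0 0;0.2 -0.95 0 0 0;0.2 -0.95 0 0 0;0.2 -0.95 0 0 0'; python3 go.py .507 .377 .12 -.07
```

```text
t: 1.6
ee_pos: [0.3356, -0.1955, 0.2339]
orientation: [0.999, -0.035, 0.001, 0.0]
contact_force: [0.8, -0.5, -0.2]
width: 0.087
t 1.6 pos [ 0.3356 -0.1955  0.2339] yaw -0.07059903861507767 z-axis [ 0.001  -0.0007 -1.    ] w 0.08695911705954949 F [ 0.8096 -0.4611 -0.195 ] q [-0.7315 -0.3872  2.095   0.0002  1.4326  0.9099]
units now: [  2.6089 -11.6653   2.2732] units after turn: [  2.6183 -11.6625   2.2772] turn -0.0042902980511635175
```

```bash
python3 -m jog '0.3 -0.9 0 0 0;0.3 -0.9 0 0 0;0.3 -0.9 0 0 0;0.3 -0.9 0 0 0;0.3 -0.9 0 0 0;0.3 -0.9 0 0 0;0.3 -0.9 0 0 0;0.2 -0.9 0 0 0'
python3 -m jog '0.2 -0.9 0 0 0;0 -0.9 0.2 0 0;0 -0.9 0.4 0 0;0 -0.9 0.5 0 0;0 -0.6 0.5 0 0;0 0 0.4 0 0;0 0 0 0 0;0 0 0 0 0'; python3 go.py .507 .377 .035 -.07
python3 - <<'E'
from fit import *
a=manip.camera("scene"); b=manip.camera("top"); np.save("pics/s1.npy",a); np.save("pics/t1.npy",b)
C=tmplcurves(.5067,.3773,-.0697)
o1=overlay("scene",a,C,(150,170,260,270),4,''); o2=overlay("top",b,C,(130,170,230,270),4,'')
cv2.imwrite("pics/ov_c.png",np.hstack([cv2.resize(o1,(396,360)),cv2.resize(o2,(360,360))]))
E
```

```text
t: 2.6
ee_pos: [0.4759, 0.1558, 0.2338]
orientation: [0.999, -0.035, 0.0, -0.0]
contact_force: [0.6, -0.4, 0.3]
width: 0.0873
t: 3.6
ee_pos: [0.5007, 0.3622, 0.1345]
orientation: [0.999, -0.036, 0.0, -0.0]
contact_force: [-0.3, 0.4, 0.4]
width: 0.0868
t 3.6 pos [0.5007 0.3622 0.1345] yaw -0.07119409717658365 z-axis [ 0.001   0.0003 -1.    ] w 0.08677484815446933 F [-0.3073  0.3668  0.4426] q [ 0.4988  0.2888  1.637  -0.0003  1.2148  2.1409]
units now: [ 0.1035 -0.3041  1.9901] units after turn: [ 0.1058 -0.3047  1.9899] turn -0.00855209106834091
```

View pics/ov_c.png

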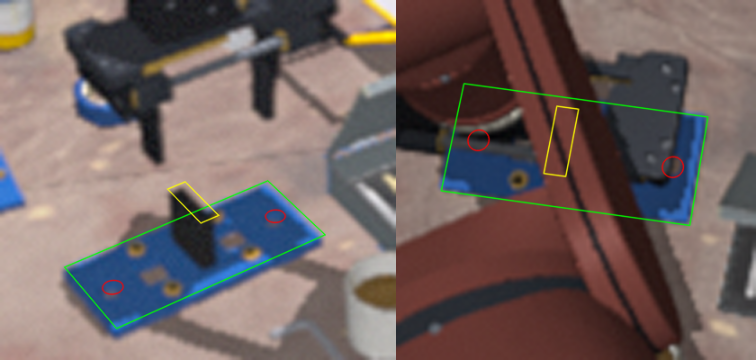

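The view shows the overlay agreeing with the plate in the scene picture, with the corner at (323,235). The fingers are straddling the block at (190,225). I descend and grip.

```bash
python3 -m jog '0.1 -0.3 0 0 0;0 0 0.4 0 0;0 0 0.5 0 0;0 0 0.5 0 0;0 0 0.4 0 0;0 0 0.18 0 0;0 0 0 0 0;0 0 0 0 0'; python3 go.py .507 .377 .035 -.07
```

```text
t: 4.7
ee_pos: [0.5068, 0.3779, 0.0356]
orientation: [0.999, -0.035, 0.001, -0.0]
contact_force: [0.4, -0.3, 0.1]
width: 0.0872
t 4.7 pos [0.5068 0.3779 0.0356] yaw -0.07015468373449169 z-axis [ 0.0015  0.0009 -1.    ] w 0.08720141212595561 F [ 0.3928 -0.2802  0.0837] q [0.5161 0.4424 1.6445 0.     1.053  2.157 ]
units now: [0.0051 0.0182 0.0114] units after turn: [0.0051 0.0182 0.0115] turn -0.001107840643210332
```

```bash
python3 -m jog '0 0 0 0 255;0 0 0 0 255;0 0 0 0 255;0 0 0 0 255;0 0 0 0 255;0 0 0 0 255;0 0 -0.1 0 255;0 0 -0.2 0 255'; python3 -m jog '0 0 -0.4 0 255;0 0 -0.6 0 255;0 0 -0.6 0 255;0 0 -0.6 0 255;0 0 -0.5 0 255;0 0 -0.4 0 255;0 0 0 0 255;0 0 0 0 255';  python3 go.py .603 -.09 .2 -.094
```

```text
t: 5.7
ee_pos: [0.5057, 0.3774, 0.0496]
orientation: [0.999, -0.035, -0.0, 0.0]
contact_force: [-1.4, 0.3, -4.6]
width: 0.0157
t: 6.7
ee_pos: [0.5054, 0.3772, 0.2034]
orientation: [0.999, -0.035, -0.001, 0.0]
contact_force: [-0.1, 0.1, -5.4]
width: 0.0159
t 6.7 pos [0.5054 0.3772 0.2034] yaw -0.07012712921939238 z-axis [-0.0016 -0.0009 -1.    ] w 0.015864139193504316 F [-0.0823  0.121  -5.4364] q [ 0.5162  0.2564  1.541  -0.      1.3459  2.1571]
units now: [2.602  9.1834 0.0741] units after turn: [2.8204 9.1187 0.0684] turn 0.1709768425737492
```

```bash
python3 -m jog '0.25 0.4 0 0.17 255;0.25 0.7 0 0 255;0.25 0.85 0 0 255;0.25 0.85 0 0 255;0.25 0.85 0 0 255;0.25 0.85 0 0 255;0.25 0.85 0 0 255;0.25 0.85 0 0 255'; python3 -m jog '0.25 0.85 0 0 255;0.25 0.85 0 0 255;0.2 0.7 0 0 255;0.1 0.4 0.2 0 255;0 0.1 0.4 0 255;0 0 0.4 0 255;0 0 0 0 255;0 0 0 0 255';  python3 go.py .603 -.09 .13 -.094
cat > chk.py <<'E'
import sys; from fit import *
from scipy.spatial.transform import Rotation as R
# overlay of template held (from TCP, offset dx along tool x) & fixture, both cameras
s=manip.observe(); p=s["ee_pos"]; Rm=R.from_quat(s["orientation"]).as_matrix(); al=np.arctan2(Rm[1,0],Rm[0,0])
C=tmplcurves(p[0],p[1],al,p[2]-.035)+fixcurves(.603,-.0898,-.094,.3)
a=manip.camera("scene"); b=manip.camera("top"); f=sys.argv[1]; np.save(f"pics/s{f}.npy",a); np.save(f"pics/t{f}.npy",b)
cv2.imwrite(f"pics/{f}.png",np.vstack([overlay("scene",a,C,(240,105,400,190),4,''),overlay("top",b,C,(250,150,410,210),4,'')]))
E
python3 chk.py d1
```

```text
t: 7.7
ee_pos: [0.5761, 0.0584, 0.2027]
orientation: [0.999, -0.047, -0.002, -0.0]
contact_force: [0.3, 0.5, -4.6]
width: 0.0156
t: 8.7
ee_pos: [0.6033, -0.0872, 0.1545]
orientation: [0.999, -0.046, -0.0, -0.0]
contact_force: [0.9, -0.3, -4.7]
width: 0.0154
t 8.7 pos [ 0.6033 -0.0872  0.1545] yaw -0.09251960068322583 z-axis [-0.0002  0.0003 -1.    ] w 0.01540596234907484 F [ 0.8952 -0.3216 -4.7166] q [-0.273   0.2502  1.644   0.0002  1.2476  1.3902]
units now: [-0.0009  0.0556  0.4891] units after turn: [-0.001   0.0555  0.4891] turn 0.010602579105651815
```

View pics/d1.png

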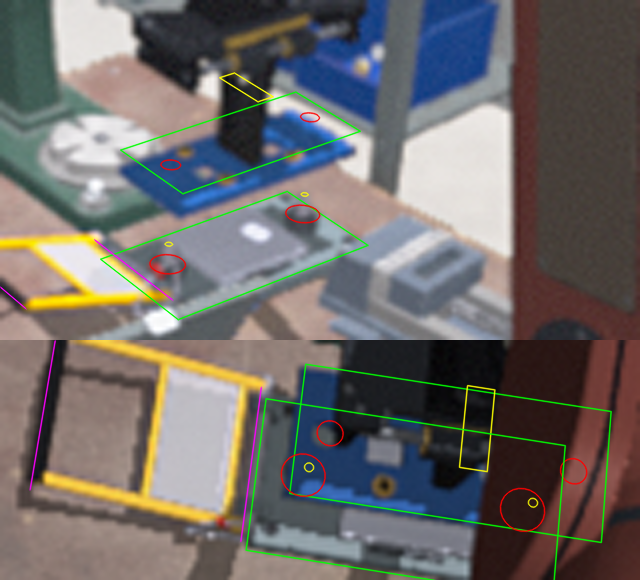

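In the picture the held template's plate sits about 20 px (at 4x) below its predicted outline: the right corner is at (353,150) against (360,130). The fixture outline still fits, so the template may have slipped down in the grip. I fit the template's offset relative to the tool.

```bash
cat > held.py <<'E'
import sys; import edge; from edge import *
from scipy.spatial.transform import Rotation as R
f=sys.argv[1]
s=manip.observe(); p=s["ee_pos"]; Rm=R.from_quat(s["orientation"]).as_matrix(); al=np.arctan2(Rm[1,0],Rm[0,0])
a=manip.camera("scene"); b=manip.camera("top"); np.save(f"pics/s{f}.npy",a); np.save(f"pics/t{f}.npy",b)
# blueness images give clean plate edges
for n,im in(("scene",a),("top",b)):
    i=im.astype(np.float32); G[n]=cv2.GaussianBlur((i[:,:,2]-i[:,:,0]).clip(0,90),(0,0),.7)
def P(q,dz=0):   # q: dx along tool x, dy along -tool y (template y), dz, dyaw
    t=al+q[3]; c,s_=np.cos(al),np.sin(al)
    return p[0]+c*q[0]-s_*q[1],p[1]+s_*q[0]+c*q[1],t
Bt=dens(box(.042,.095,.01))
def sc(q,w):
    x,y,t=P(q); z=p[2]-.035+q[2]; B=Bt+[0,0,z]; Bb=B-[0,0,.01]; s=0
    if 's' in w:   # scene sees the top outline back edges, bottom outline front edges
        # silhouette: hull of the plate box
        W=np.vstack([tw(x,y,t,B[::39]),tw(x,y,t,Bb[::39])])
        h=cv2.convexHull(np.float32(pix("scene",np.vstack([tw(x,y,t,box(.042,.095,.01+z)),tw(x,y,t,box(.042,.095,z))]))))[:,0]
        h=np.vstack([h,h[:1]]); s+=2*sil("scene",h)
    if 't' in w:
        h=cv2.convexHull(np.float32(pix("top",np.vstack([tw(x,y,t,box(.042,.095,.01+z)),tw(x,y,t,box(.042,.095,z))]))))[:,0]
        h=np.vstack([h,h[:1]]); s+=sil("top",h)
    return -s
def sil(n,h,e=1.):
    q=dens(h,30); d=np.repeat(np.diff(h,axis=0),30,axis=0); nn=np.c_[-d[:,1],d[:,0]]; nn/=np.linalg.norm(nn,axis=1,keepdims=True)+1e-9
    w=np.repeat(np.linalg.norm(np.diff(h,axis=0),axis=1),30)
    g=lambda r:cv2.remap(G[n],np.float32(r[:,:1]),np.float32(r[:,1:]),1)[:,0]
    return (w*np.abs(g(q+e*nn)-g(q-e*nn))).sum()/w.sum()
bd=[(-.012,.012),(-.006,.006),(-.03,.015),(-.03,.03)]
for w in("st","s"):
    r=so.differential_evolution(sc,bd,args=(w,),seed=1,tol=1e-6); print(w,"dx dy dz dyaw",r.x,r.fun)
    if w=="st": q=r.x
print("pos",p,"yaw",al,"t",s["t"],"template centre",P(q),"underside z",p[2]-.035+q[2])
x,y,t=P(q); C=tmplcurves(x,y,t,p[2]-.035+q[2])+fixcurves(.603,-.0898,-.094,.3)
cv2.imwrite(f"pics/{f}.png",np.vstack([overlay("scene",a,C,(240,105,400,190),4,''),overlay("top",b,C,(250,150,410,210),4,'')]))
E
python3 held.py e1
```

```text
st dx dy dz dyaw [ 0.0053 -0.0013 -0.0169  0.0119] -115.72936248779297
s dx dy dz dyaw [ 0.0103 -0.0059 -0.0206  0.0111] -97.68095397949219
pos [ 0.604  -0.0878  0.1556] yaw -0.09281353020210072 t 8.8 template centre (np.float64(0.6091575591149444), np.float64(-0.08953992602017986), np.float64(-0.08087272279052721)) underside z 0.10373258449374585
```

View pics/e1.png

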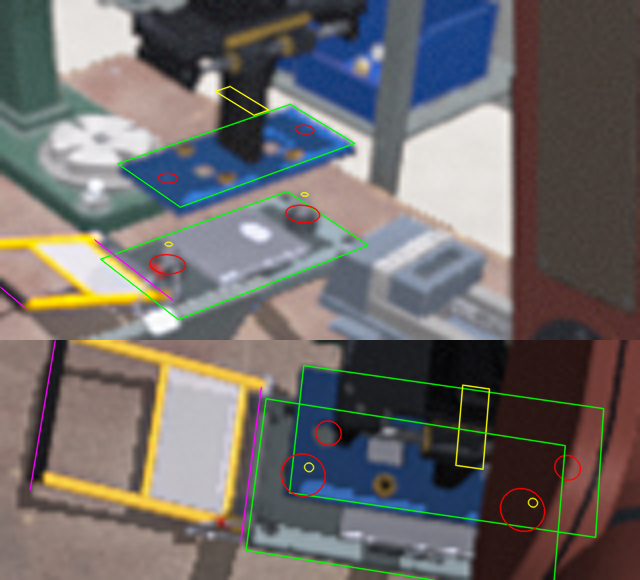

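The fit says the template hangs 17 mm lower in the grip and 5 mm off along x, and it now agrees with both views, including the hole at (328,433) in the top part. The position hasn't changed between the two pictures, so it isn't creeping. I correct for this and lower to just above the pins.

```bash
python3 -m jog '-0.06 0.01 0.05 0.05 255;-0.06 0.01 0.1 0.05 255;0 0 0.15 0 255;0 0 0.15 0 255;0 0 0.15 0 255;0 0 0.12 0 255;0 0 0.08 0 255;0 0 0 0 255'; python3 held.py e2
```

```text
t: 9.9
ee_pos: [0.597, -0.0887, 0.1141]
orientation: [0.999, -0.054, -0.0, -0.0]
contact_force: [0.1, -0.4, -3.0]
width: 0.0158
st dx dy dz dyaw [ 0.0047 -0.0015 -0.0169  0.012 ] -110.26998138427734
s dx dy dz dyaw [ 0.0088 -0.006  -0.0206  0.0126] -92.18939208984375
pos [ 0.597  -0.0887  0.1141] yaw -0.10780742157873083 t 9.9 template centre (np.float64(0.6015208816115368), np.float64(-0.09066795803534738), np.float64(-0.09581833316350455)) underside z 0.06223122043368266
```

View pics/e2.png

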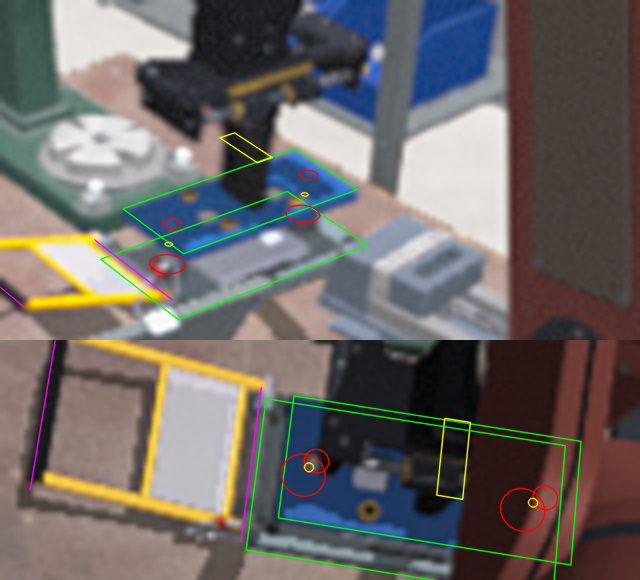

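The plate now hovers about 10 mm above the pins, aligned within 2 mm in both views. The remaining correction is (+1.5, +0.9) mm. I continue down in small steps and watch the force.

```bash
python3 -m jog '0.03 -0.02 0.04 0 255;0 0 0.04 0 255;0 0 0.04 0 255;0 0 0.04 0 255;0 0 0.04 0 255;0 0 0.04 0 255;0 0 0.04 0 255;0 0 0.04 0 255'; python3 go.py .6 -.09 .08 -.108
```

```text
t: 11.0
ee_pos: [0.5991, -0.0879, 0.1002]
orientation: [0.999, -0.054, 0.0, 0.0]
contact_force: [-7.0, 1.9, 13.8]
width: 0.016
t 11.0 pos [ 0.5991 -0.0879  0.1002] yaw -0.10773594558536731 z-axis [ 0.0004 -0.0001 -1.    ] w 0.016036679628544465 F [-7.0417  1.8746 13.7575] q [-0.2759  0.3014  1.6917  0.      1.1481  1.4027]
units now: [0.0213 0.0395 0.4045] units after turn: [0.0215 0.0395 0.4044] turn 0.001891150440032414
```

Contact: Fz ≈ 18 N net and Fx = -7 N at underside ≈ 48 mm, so the taper is pushing the template towards -x. I yield 2 mm in that direction.

```bash
python3 -m jog '-0.02 0 0 0 255;-0.02 0 0 0 255;0 0 0 0 255;0 0 0 0 255;0 0 0 0 255;0 0 0 0 255;0 0 0 0 255;0 0 0 0 255'; python3 go.py .6 -.09 .08 -.108
```

```text
t: 12.0
ee_pos: [0.5985, -0.0879, 0.1003]
orientation: [0.999, -0.054, 0.002, 0.0]
contact_force: [1.4, 1.5, 6.1]
width: 0.0158
t 12.0 pos [ 0.5985 -0.0879  0.1003] yaw -0.10779467443373539 z-axis [ 0.0038 -0.0007 -1.    ] w 0.01584330829521395 F [1.4313 1.4932 6.0774] q [-0.2764  0.2974  1.6967  0.0005  1.1437  1.402 ]
units now: [0.0334 0.0387 0.4052] units after turn: [0.035  0.0388 0.4051] turn 0.0014705360466354988
```

```bash
python3 held.py e3; python3 - <<'E'
from h import *
print(manip.observe()["moment"],manip.observe()["contact_force"])
E
```

```text
st dx dy dz dyaw [ 0.004  -0.0009 -0.0164  0.0015] -108.05613708496094
s dx dy dz dyaw [ 0.0088 -0.006  -0.0205  0.0081] -89.6819839477539
pos [ 0.5985 -0.0879  0.1003] yaw -0.10779467443373539 t 12.0 template centre (np.float64(0.6023432109627652), np.float64(-0.08924690506280511), np.float64(-0.10629132004060693)) underside z 0.048886546338245254
[ 0.1977107  -0.19215566 -0.03227454] [0.91408228 1.57960156 7.10013442]
```

```bash
python3 - <<'E'
from h import *
a=np.load("pics/se3.npy");b=np.load("pics/te3.npy")
z=lambda i,c,w,h:cv2.resize(i[c[1]:c[3],c[0]:c[2]],(w,h),interpolation=cv2.INTER_CUBIC)
s=z(a,(262,137,342,177),800,400*1)
t=z(b,(310,165,350,190),320,200); t2=z(b,(310,165,350,190),320,200)
o=np.zeros((600,800,3),np.uint8); o[:400]=s; o[400:,:320]=t
o[400:,320:320+480]=z(a,(268,150,292,160),480,200)
cv2.imwrite("pics/z1.png",o[:,:,::-1])
E
```

View pics/z1.png

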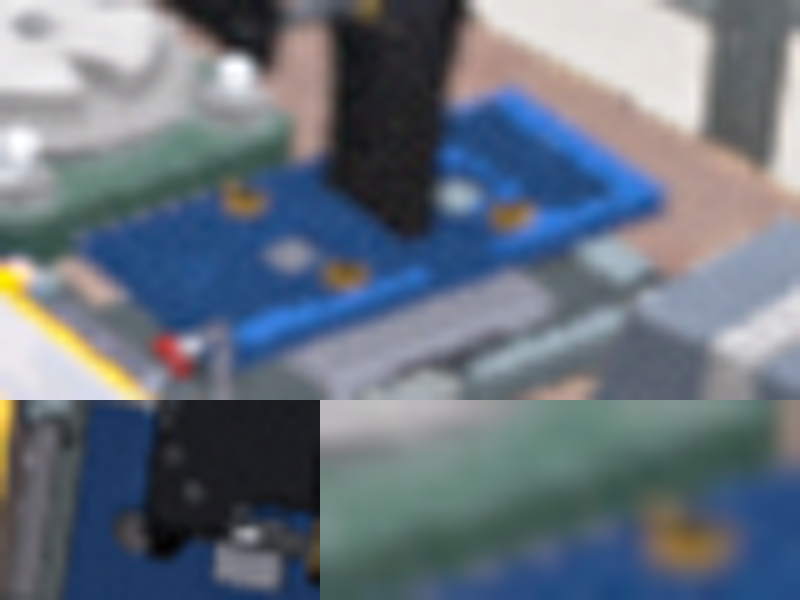

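The plate sits low over the fixture with both ends level, but the pin-to-hole offset can't be seen. I probe by feel, starting with a further -x shift under light pressure.

```bash
python3 -m jog '-0.02 0 0 0 255;-0.02 0 0.02 0 255;0 0 0.02 0 255;0 0 0 0 255;0 0 0 0 255;0 0 0 0 255;0 0 0 0 255;0 0 0 0 255'; python3 go.py .6 -.09 .08 -.094
```

```text
t: 13.1
ee_pos: [0.598, -0.0879, 0.1001]
orientation: [0.999, -0.054, 0.004, 0.0]
contact_force: [1.3, 2.3, 13.5]
width: 0.0158
t 13.1 pos [ 0.598  -0.0879  0.1001] yaw -0.10780683798289338 z-axis [ 0.0075 -0.0013 -1.    ] w 0.0158286870569088 F [ 1.3453  2.2668 13.4625] q [-0.2768  0.294   1.7013  0.0008  1.1388  1.4015]
units now: [0.0405 0.0372 0.4016] units after turn: [0.043  0.038  0.4013] turn -0.09888419310508957
```

```bash
cat > gold.py <<'E'
from fit import *
def gold(im,box):
    h=cv2.cvtColor(cv2.resize(im,None,fx=4,fy=4,interpolation=cv2.INTER_CUBIC),cv2.COLOR_RGB2HSV)
    m=cv2.inRange(h,(10,90,70),(32,255,255)); N,l,s,c=cv2.connectedComponentsWithStats(m)
    return [((c[i]+.5)/4-.5,int(s[i,4])) for i in range(1,N) if s[i,4]>40 and box[0]<c[i][0]/4<box[2] and box[1]<c[i][1]/4<box[3]]
E
python3 - <<'E'
from gold import *
L=lambda f:np.load(f"pics/{f}.npy")
th=-.0697; c=np.array([.507,.3775])
def loc(w): d=w[:,:2]-c; return np.c_[np.cos(th)*d[:,0]+np.sin(th)*d[:,1],-np.sin(th)*d[:,0]+np.cos(th)*d[:,1]]
for n,f,b in(("top","top0",(140,190,220,235)),("scene","scene0",(165,220,240,265))):
    g=gold(L(f),b); print(f,[(p.round(1).tolist(),a) for p,a in g]); print(loc(world(n,[p for p,a in g],.01)))
for f,b in(("se1",(265,138,330,158)),("se2",(265,140,335,165)),("se3",(268,140,335,170)),("te1",(320,170,400,200)),("te2",(320,170,400,200)),("te3",(310,170,400,200))): print(f,[(p.round(1).tolist(),a) for p,a in gold(L(f),b)])
E
```

```text
top0 [([167.8, 199.7], 205), ([193.5, 203.2], 232), ([163.8, 219.6], 221), ([189.9, 223.3], 217)]
[[ 0.0297  0.0377]
 [ 0.0298 -0.034 ]
 [-0.0262  0.0379]
 [-0.0266 -0.0342]]
scene0 [([209.4, 229.7], 90), ([187.4, 238.8], 115), ([219.4, 240.0], 119), ([197.4, 249.7], 127)]
[[ 0.0268 -0.0351]
 [ 0.028   0.0378]
 [-0.0282 -0.0346]
 [-0.0281  0.0376]]
se1 [([285.8, 142.0], 52), ([313.1, 143.2], 58), ([296.2, 149.0], 55)]
se2 [([286.8, 153.5], 46), ([313.5, 154.8], 68), ([296.6, 160.7], 57)]
se3 [([285.7, 156.6], 67), ([312.5, 158.2], 46), ([295.9, 164.0], 60)]
te1 [([356.2, 174.2], 119), ([345.5, 186.0], 239)]
te2 [([351.2, 182.1], 51), ([341.7, 192.4], 212)]
te3 [([340.1, 193.1], 219)]
```

```bash
cat > pnp.py <<'E'
from gold import *
import scipy.optimize as so
from scipy.spatial.transform import Rotation as R
M={"a":(.028,.036),"b":(-.028,.036),"c":(-.028,-.036)}
def solve(S,T,guess,tilt=False):
    Lm=np.array([[*M[k],.01] for k in "abc"])
    def f(q):
        rot=R.from_euler("ZYX",[q[3],q[4] if tilt else 0,0]).as_matrix(); W=Lm@rot.T+q[:3]
        return np.r_[(pix("scene",W)-S).ravel(),(pix("top",W[1:2])-T).ravel()]
    r=so.least_squares(f,list(guess)+([0] if tilt else [])); return r.x,r.fun
E
python3 - <<'E'
from pnp import *
D={"e1":([(285.8,142.0),(296.2,149.0),(313.1,143.2)],(345.5,186.0),(.604,-.0878,.1556)),
"e2":([(286.8,153.5),(296.6,160.7),(313.5,154.8)],(341.7,192.4),(.597,-.0887,.1141)),
"e3":([(285.7,156.6),(295.9,164.0),(312.5,158.2)],(340.1,193.1),(.5985,-.0879,.1003)),
"0":([(187.4,238.8),(197.4,249.7),(219.4,240.0)],(163.8,219.6),(.5,.37,0.03))}
for k,(S,T,p) in D.items():
    for t in(0,1):
        q,r=solve(np.array(S),np.array(T),(p[0],p[1],p[2]-.05,-.1),t); print(k,t,q,"| rel TCP",q[:3]-p,"res",r.round(2))
E
```

```text
e1 0 [ 0.6062 -0.0884  0.1064 -0.1087] | rel TCP [ 0.0022 -0.0006 -0.0492] res [ 0.05 -0.12 -0.15  0.01 -0.13  0.08  0.11  0.14]
e1 1 [ 0.6059 -0.0883  0.1064 -0.1126  0.0144] | rel TCP [ 0.0019 -0.0005 -0.0492] res [ 0.07  0.   -0.16 -0.07 -0.09  0.04  0.08  0.11]
e2 0 [ 0.6    -0.0895  0.0637 -0.1209] | rel TCP [ 0.003  -0.0008 -0.0504] res [-0.1  -0.14  0.02  0.02 -0.03  0.12  0.05  0.06]
e2 1 [ 0.5996 -0.0895  0.0636 -0.1258  0.0177] | rel TCP [ 0.0026 -0.0008 -0.0505] res [-0.07 -0.   -0.   -0.07  0.02  0.07  0.03  0.03]
e3 0 [ 0.6018 -0.0881  0.0505 -0.1108] | rel TCP [ 0.0033 -0.0002 -0.0498] res [ 0.13  0.07 -0.08  0.03 -0.03 -0.11 -0.01 -0.01]
e3 1 [ 0.602  -0.0881  0.0505 -0.1085 -0.0084] | rel TCP [ 0.0035 -0.0002 -0.0498] res [ 0.11  0.01 -0.07  0.07 -0.05 -0.09  0.    0.01]
0 0 [ 0.508   0.3787 -0.0007 -0.0784] | rel TCP [ 0.008   0.0087 -0.0307] res [ 0.05 -0.11 -0.15 -0.04 -0.18  0.05  0.17  0.23]
0 1 [ 0.5078  0.3787 -0.0009 -0.0813  0.0124] | rel TCP [ 0.0078  0.0087 -0.0309] res [ 0.09 -0.01 -0.17 -0.1  -0.16  0.03  0.14  0.2 ]
```

The gold bushings triangulate cleanly: the template at contact is at (0.602, -0.088), underside 50.5 mm, yaw -0.11. The plate is therefore resting on the pin tips, and the fixture estimate must be a few mm off. I re-measure the pins themselves from the first pictures.

```bash
cat > pins.py <<'E'
from fit import *
import scipy.optimize as so
def silh(n,x,y,th,s):
    out=np.zeros((384*4,512*4),np.uint8)
    for R in ([ring(0,s*.075,.032,.015),ring(0,s*.075,.018,.015)],[ring(0,s*.075,.032,.0065),ring(0,s*.075,.044,.0065)],[ring(0,s*.075,.044,.0065),ring(0,s*.075,.052,.003)]):
        q=(pix(n,tw(x,y,th,np.vstack(R)))+.5)*4-.5
        cv2.fillConvexPoly(out,cv2.convexHull(np.int32(np.round(q))),255)
    return out
E
python3 - <<'E'
from pins import *
tiles=[]
for n in("top","scene"):
    g=cv2.resize(np.load(f"pics/{n}0.npy"),None,fx=4,fy=4,interpolation=cv2.INTER_CUBIC); gr=cv2.cvtColor(g,cv2.COLOR_RGB2GRAY)
    for s in(1,-1):
        m=silh(n,.603,-.09,-.094,s); yy,xx=np.nonzero(m); cx,cy=int(xx.mean()),int(yy.mean())
        w=40; sub=gr[cy-w:cy+w,cx-w:cx+w]
        for th in(75,85,95):
            N,l,st,c=cv2.connectedComponentsWithStats((sub<th).astype(np.uint8)); k=1+np.argmin(np.hypot(*(c[1:]-w).T)+1000*(st[1:,4]<150))
            print(n,s,th,"sil",(xx.mean().round(1),yy.mean().round(1),len(xx)),"blob",c[k]+[cx-w,cy-w],st[k,4])
        o=g[cy-w:cy+w,cx-w:cx+w].copy(); a=cv2.resize(o,(300,300),interpolation=cv2.INTER_CUBIC)
        ct,_=cv2.findContours(m[cy-w:cy+w,cx-w:cx+w],0,2); cv2.drawContours(a,[np.int32(ct[0]*3.75)],-1,(255,0,0),1); tiles.append(a)
cv2.imwrite("pics/pins.png",np.vstack([np.hstack(tiles[:2]),np.hstack(tiles[2:])])[:,:,::-1])
E
```

```text
top 1 75 sil (np.float64(1301.1), np.float64(737.2), 1786) blob [1293.872   740.2738] 336
top 1 85 sil (np.float64(1301.1), np.float64(737.2), 1786) blob [1303.0361  732.8737] 1219
top 1 95 sil (np.float64(1301.1), np.float64(737.2), 1786) blob [1304.2356  732.1396] 1490
top -1 75 sil (np.float64(1518.9), np.float64(771.7), 1900) blob [1509.6894  771.8936] 470
top -1 85 sil (np.float64(1518.9), np.float64(771.7), 1900) blob [1520.2838  767.5497] 1459
top -1 95 sil (np.float64(1518.9), np.float64(771.7), 1900) blob [1520.9337  767.1035] 1643
scene 1 75 sil (np.float64(1127.2), np.float64(687.8), 1240) blob [1127.1875  695.5   ] 16
scene 1 85 sil (np.float64(1127.2), np.float64(687.8), 1240) blob [1127.02  695.74] 50
scene 1 95 sil (np.float64(1127.2), np.float64(687.8), 1240) blob [1125.1161  695.0893] 112
scene -1 75 sil (np.float64(1261.8), np.float64(637.2), 1149) blob [1260.1538  646.2249] 169
scene -1 85 sil (np.float64(1261.8), np.float64(637.2), 1149) blob [1260.4731  645.6885] 260
scene -1 95 sil (np.float64(1261.8), np.float64(637.2), 1149) blob [1260.6474  645.0809] 346
```

View pics/pins.png

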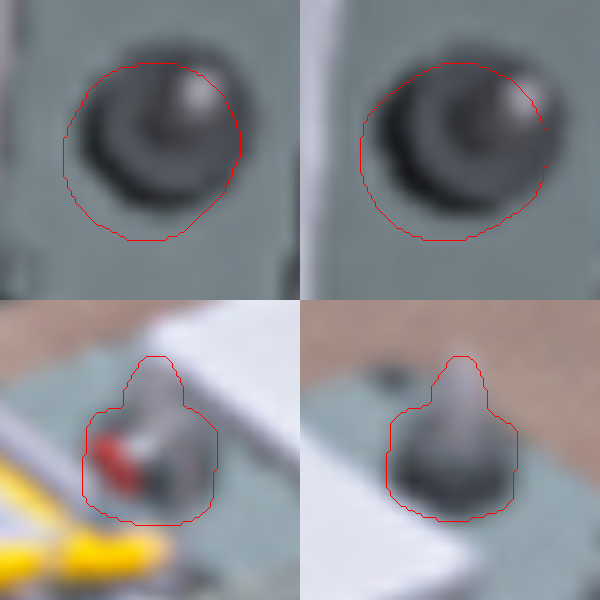

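The zoomed view shows the top-camera collars about 1.4 px up and 0.7 px right of the model, at (165,125) against (152,150) in the 15x tile, while the scene camera agrees with the model. This is bias between the two cameras. I triangulate the pins with the same pair I used for the template.

```bash
python3 - <<'E'
from pins import *
L=np.array([[0,.075,.035],[0,-.075,.035]]); W=tw(.603,-.09,-.094,L)
T=pix("top",W)+[(.8,-1.4),(.6,-1.25)]; S=pix("scene",W)+[(.1,-.2),(.1,-.25)]
def f(q): w=tw(q[0],q[1],q[3],L+[0,0,q[2]]); return np.r_[(pix("top",w)-T).ravel(),(pix("scene",w)-S).ravel()]
r=so.least_squares(f,[.603,-.09,0,-.094]); print(r.x,r.fun.round(2))
q=r.x.copy()
E
python3 go.py .6042 -.0922 .1053 -.1
```

```text
[ 0.6069 -0.0928 -0.002  -0.0966] [ 0.15  0.22  0.18  0.18 -0.32 -0.11 -0.34  0.04]
t 13.1 pos [ 0.598  -0.0879  0.1001] yaw -0.10780683798289338 z-axis [ 0.0075 -0.0013 -1.    ] w 0.0158286870569088 F [ 1.3453  2.2668 13.4625] q [-0.2768  0.294   1.7013  0.0008  1.1388  1.4015]
units now: [ 0.1326  0.0721 -0.1037] units after turn: [ 0.1312  0.0731 -0.1047] turn -0.055912358470276195
```

```bash
python3 -m jog '0 0 -0.08 0 255;0 0 -0.12 0 255;0.06 0.03 0 -0.08 255;0.06 0.04 0 0 255;0.04 0 0 0 255;0 0 0 0 255;0 0 0 0 255;0 0 0 0 255'; python3 go.py .6042 -.0923 .1053 -.097; cat > meas.py <<'E'
import sys; from pnp import *
f=sys.argv[1]; s=manip.observe(); p=s["ee_pos"]; a=manip.camera("scene"); b=manip.camera("top"); np.save(f"pics/s{f}.npy",a); np.save(f"pics/t{f}.npy",b)
e=p+[.0027,-.0005,-.05]; pr=lambda n,k:pix(n,tw(e[0],e[1],-.097,[[*M[k],.01+e[2]]]))[0]
ga=gold(a,(255,130,345,180)); gb=gold(b,(310,165,400,205))
near=lambda g,q:min(g,key=lambda t:np.hypot(*(t[0]-q)))
S=[near(ga,pr("scene",k)) for k in "abc"]; T=near(gb,pr("top","b"))
print([(v[0].round(1).tolist(),v[1],pr("scene",k).round(1).tolist()) for v,k in zip(S,"abc")],T,pr("top","b").round(1))
q,r=solve(np.array([v[0] for v in S]),T[0],(*e,-.1)); print("template",q,"need",np.array([.6069,-.0928,0,-.0966])-q,"res",r.round(2))
E
python3 meas.py f1
```

```text
t: 14.1
ee_pos: [0.6023, -0.0917, 0.1065]
orientation: [0.999, -0.048, -0.0, -0.0]
contact_force: [0.7, 0.4, -4.2]
width: 0.0159
t 14.1 pos [ 0.6023 -0.0917  0.1065] yaw -0.09660615700339417 z-axis [-0.0001  0.     -1.    ] w 0.015920392628057504 F [ 0.6543  0.3977 -4.2329] q [-0.2804  0.3023  1.6775 -0.      1.162   1.387 ]
units now: [0.0382 0.0084 0.024 ] units after turn: [0.0382 0.0084 0.024 ] turn 0.0028206926870366204
[([286.2, 154.5], 64, [286.1, 154.5]), ([296.4, 161.6], 60, [296.3, 161.7]), ([312.9, 155.5], 55, [312.8, 155.7])] (array([342.1963, 191.354 ]), 214) [342.3 191.7]
template [ 0.605  -0.0923  0.0569 -0.1045] need [ 0.0019 -0.0005 -0.0569  0.0079] res [-0.01 -0.15 -0.14 -0.03 -0.14  0.14  0.14  0.18]
```

```bash
python3 -m jog '0.04 0.01 0 0 255;0 0 0.03 0 255;0 0 0.04 0 255;0 0 0.04 0 255;0 0 0.05 0 255;0 0 0.04 0 255;0 0 0 0 255;0 0 0 0 255'; python3 go.py .6042 -.0923 .0815 -.097;
```

```text
t: 15.2
ee_pos: [0.6044, -0.0925, 0.0966]
orientation: [0.999, -0.048, 0.0, 0.0]
contact_force: [-0.4, 0.7, -4.5]
width: 0.0157
t 15.2 pos [ 0.6044 -0.0925  0.0966] yaw -0.09667940522035356 z-axis [ 0.0001 -0.     -1.    ] w 0.015720904479109957 F [-0.4177  0.7428 -4.4706] q [-0.2807  0.3189  1.6771  0.      1.1454  1.3867]
units now: [-0.0049 -0.003   0.3022] units after turn: [-0.0049 -0.003   0.3022] turn 0.0022960909759574474
```

Below the old contact height with no contact force, so the pins are in the holes. I continue down.

```bash
python3 -m jog '0 0 0.05 0 255;0 0 0.05 0 255;0 0 0.05 0 255;0 0 0.03 0 255;0 0 0.03 0 255;0 0 0 0 255;0 0 0 0 255;0 0 0 0 255'; python3 go.py .6042 -.0923 .0815 -.097;
```

```text
t: 16.2
ee_pos: [0.6044, -0.0926, 0.086]
orientation: [0.999, -0.048, 0.0, 0.0]
contact_force: [1.2, -2.7, -4.4]
width: 0.0154
t 16.2 pos [ 0.6044 -0.0926  0.086 ] yaw -0.0966932610895261 z-axis [ 0.0002 -0.0002 -1.    ] w 0.015356643585954916 F [ 1.1609 -2.7215 -4.4204] q [-0.2809  0.3321  1.6825 -0.0002  1.1267  1.3867]
units now: [-0.0049 -0.0058  0.0902] units after turn: [-0.0049 -0.0058  0.0902] turn 0.0021968556228240013
```

```bash
python3 -m jog '0 0 0.03 0 255;0 0 0.03 0 255;0 0 0.03 0 255;0 0 0.03 0 255;0 0 0 0 255;0 0 0 0 255;0 0 0 0 255;0 0 0 0 255'; python3 go.py .6042 -.0923 .0815 -.097;
```

```text
t: 17.2
ee_pos: [0.6046, -0.0926, 0.0805]
orientation: [0.999, -0.048, 0.0, 0.0]
contact_force: [-1.0, -3.1, 4.1]
width: 0.0157
t 17.2 pos [ 0.6046 -0.0926  0.0805] yaw -0.09662750597306476 z-axis [ 0.0005 -0.0003 -1.    ] w 0.015727469521100008 F [-1.0489 -3.0743  4.0761] q [-0.2808  0.3394  1.6849 -0.0002  1.1167  1.3867]
units now: [-0.0085 -0.0056 -0.02  ] units after turn: [-0.0085 -0.0056 -0.02  ] turn 0.0026677919546538487
```

```bash
python3 -m jog '0 0 0.03 0 255;0 0 0.03 0 255;0 0 0 0 255;0 0 0 0 255;0 0 0 0 255;0 0 0 0 255;0 0 0 0 255;0 0 0 0 255'; python3 go.py .6042 -.0923 .0815 -.097; python3 meas.py f2
```

```text
t: 18.2
ee_pos: [0.6048, -0.0927, 0.0805]
orientation: [0.999, -0.048, 0.0, 0.0]
contact_force: [-10.0, -0.5, 22.3]
width: 0.0158
t 18.2 pos [ 0.6048 -0.0927  0.0805] yaw -0.09639931260309122 z-axis [ 0.0006 -0.0006 -1.    ] w 0.01578902210101374 F [-9.977  -0.5481 22.3209] q [-0.2806  0.3398  1.6845 -0.0004  1.1166  1.3867]
units now: [-0.0124 -0.0059 -0.021 ] units after turn: [-0.0124 -0.0059 -0.021 ] turn 0.004302106581195753
[([285.6, 160.7], 56, [285.5, 160.6]), ([295.6, 167.7], 55, [295.5, 167.9]), ([311.8, 161.8], 50, [311.8, 161.8])] (array([340.1611, 193.0949]), 166) [340.4 193.1]
template [ 0.6071 -0.0928  0.0309 -0.0978] need [-0.0002 -0.     -0.0309  0.0012] res [-0.1  -0.13 -0.12  0.11  0.04  0.01  0.09  0.1 ]
```

The template is home: hard stop at the expected height, and the measured centre is within 0.2 mm of the pins' centre. I relieve the pressure, release and go up.

```bash
python3 -m jog '0 0 -0.04 0 255;0 0 0 0 255;0 0 0 0 0;0 0 0 0 0;0 0 0 0 0;0 0 -0.1 0 0;0 0 -0.3 0 0;0 0 -0.6 0 0'; python3 -m jog '0 -0.4 -0.6 0 0;0 -0.7 -0.6 0 0;0 -0.8 -0.4 0 0;0 -0.8 0 0 0;0 -0.8 0 0 0;0 -0.8 0 0 0;0 0 0 0 0;0 0 0 0 0'; python3 - <<'E'
from fit import *
import scipy.optimize as so
print(manip.observe()["ee_pos"])
a=manip.camera("scene"); b=manip.camera("top"); np.save("pics/sg.npy",a); np.save("pics/tg.npy",b)
# bar from initial pictures: free end-centre triangulation
a0=np.load("pics/scene0.npy"); b0=np.load("pics/top0.npy"); fx=(.6069,-.0928,-.0966)
def barP(al,k=21): 
    X=np.linspace(-.045,.045,k); return tw(*fx,np.c_[X,0*X+.112+.15*np.cos(al),0*X+.038+.15*np.sin(al)])
def dark(im,n,P):
    g=cv2.GaussianBlur(cv2.cvtColor(im,cv2.COLOR_RGB2GRAY),(3,3),0); q=np.float32(pix(n,P)); return cv2.remap(g,q[:,:1],q[:,1:],1).mean()
for al in np.arange(.0,.6,.05): print(al.round(2),dark(b0,"top",barP(al)).round(),dark(a0,"scene",barP(al)).round())
E
```

```text
t: 19.3
ee_pos: [0.6035, -0.0922, 0.1291]
orientation: [0.999, -0.048, -0.001, -0.0]
contact_force: [0.5, -1.0, 0.7]
width: 0.068
t: 20.3
ee_pos: [0.6253, 0.1213, 0.2099]
orientation: [0.999, -0.048, 0.0, 0.0]
contact_force: [-0.4, -0.3, 0.3]
width: 0.0872
[0.6253 0.1213 0.2099]
0.0 42.0 142.0
0.05 43.0 141.0
0.1 41.0 143.0
0.15 36.0 145.0
0.2 30.0 149.0
0.25 24.0 111.0
0.3 21.0 54.0
0.35 27.0 125.0
0.4 52.0 164.0
0.45 89.0 157.0
0.5 107.0 155.0
0.55 108.0 156.0
```

Both cameras agree the shield angle is 0.30, which puts the bar at about (0.630, 0.162, 0.084).

```bash
python3 go.py .63 .1616 .0763 -.0966
```

```text
t 20.4 pos [0.6252 0.1205 0.2095] yaw -0.09768738209577399 z-axis [ 0.0004 -0.0003 -1.    ] w 0.08668283438890095 F [ 1.0478 -0.0212  0.2347] q [ 0.0668  0.2644  1.5198 -0.0004  1.357   1.7354]
units now: [ 0.0134 -0.8281  2.6644] units after turn: [ 0.0155 -0.8273  2.6646] turn -0.007787800600743934
```

```bash
python3 -m jog '0.01 -0.4 0 0 0;0 -0.43 0.2 0 0;0 0 0.4 0 0;0 0 0.6 0 0;0 0 0.6 0 0;0 0 0.5 0 0;0 0 0.25 0 0;0 0 0.11 0 0'; python3 -m jog '0 0 0 0 0;0 0 0 0 0;0 0 0 0 255;0 0 0 0 255;0 0 0 0 255;0 0 0 0 255;0 0 0 0 255;0 0 0 0 255'; python3 go.py .6226 .0936 .162 -.0966
```

```text
t: 21.4
ee_pos: [0.6289, 0.1628, 0.0745]
orientation: [0.999, -0.048, -0.001, 0.0]
contact_force: [0.5, 0.1, 0.1]
width: 0.0869
t: 22.4
ee_pos: [0.6296, 0.1628, 0.076]
orientation: [0.999, -0.048, -0.0, 0.0]
contact_force: [0.4, -0.2, 0.4]
width: 0.035
t 22.4 pos [0.6296 0.1628 0.076 ] yaw -0.09662348883402651 z-axis [-0.0001  0.     -1.    ] w 0.03500866051484022 F [ 0.4022 -0.2074  0.433 ] q [0.1319 0.4277 1.5773 0.     1.1367 1.7993]
units now: [-0.0059  1.391  -1.7197] units after turn: [-0.0058  1.391  -1.7197] turn -0.00016822638192662707
```

```bash
python3 -m jog '0 0 0 0 255;0 0 0 0 255;0 0 0 0 255;0 0 0 0 255;0 0 0 0 255;0 0 0 0 255;0 0 0 0 255;0 0 0 0 255'; python3 -c "
import numpy as np
o=np.array([.1433,.0443])
for a in np.arange(.3,1.06,.0622):
    n=.15*np.array([np.cos(a),np.sin(a)]); print(round(a,3),((n-o)/.05*[-1,-1]).round(3)); o=n"; python3 go.py .6226 .0936 .162 -.0966
```

```text
t: 23.4
ee_pos: [0.6293, 0.1605, 0.0756]
orientation: [0.999, -0.048, -0.001, 0.002]
contact_force: [0.4, -7.8, -1.1]
width: 0.011
0.3 [-0.    -0.001]
0.362 [ 0.061 -0.176]
0.424 [ 0.072 -0.172]
0.487 [ 0.082 -0.168]
0.549 [ 0.092 -0.162]
0.611 [ 0.102 -0.156]
0.673 [ 0.112 -0.149]
0.735 [ 0.121 -0.142]
0.798 [ 0.129 -0.134]
0.86 [ 0.138 -0.126]
0.922 [ 0.145 -0.117]
0.984 [ 0.152 -0.108]
1.046 [ 0.159 -0.098]
t 23.4 pos [0.6293 0.1605 0.0756] yaw -0.09700445924408262 z-axis [-0.0013 -0.0034 -1.    ] w 0.010977205154800216 F [ 0.382  -7.8438 -1.0685] q [ 0.13    0.4279  1.578  -0.0035  1.1374  1.7993]
units now: [-0.0061  1.3505 -1.7243] units after turn: [-0.005   1.3445 -1.729 ] turn -0.002896725958871564
```

The bar is gripped (opening 11 mm). Its y implies a shield angle of about 0.32. I swing it along the arc.

```bash
python3 -m jog '0 0.04 -0.1 0 255;0 0.06 -0.17 0 255;0 0.08 -0.17 0 255;0 0.09 -0.16 0 255;0 0.1 -0.156 0 255;0 0.11 -0.149 0 255;0 0.12 -0.142 0 255;0 0.13 -0.134 0 255';  python3 go.py .6226 .0936 .1577 -.0966
```

```text
t: 24.4
ee_pos: [0.6261, 0.1275, 0.1362]
orientation: [0.999, -0.048, 0.0, -0.001]
contact_force: [1.6, 5.4, -2.3]
width: 0.0113
t 24.4 pos [0.6261 0.1275 0.1362] yaw -0.0963128875442603 z-axis [ 0.0006  0.0022 -1.    ] w 0.01127201757326363 F [ 1.6182  5.3543 -2.3262] q [0.0764 0.3339 1.5769 0.0023 1.23   1.7427]
units now: [-0.0043  0.6803 -0.431 ] units after turn: [-0.0043  0.6813 -0.4294] turn 0.002056291494939004
```

```bash
python3 -m jog '0 0.14 -0.126 0 255;0 0.15 -0.117 0 255;0 0.16 -0.108 0 255;0 0.16 -0.1 0 255;0 0.05 0 0 255;0 0 0 0 255;0 0 0 0 255;0 0 0 0 255';  python3 go.py .6226 .0936 .1577 -.0966
cat > ang.py <<'E'
import sys; from fit import *
a=manip.camera("scene"); b=manip.camera("top"); np.save(f"pics/s{sys.argv[1]}.npy",a); np.save(f"pics/t{sys.argv[1]}.npy",b); fx=(.6069,-.0928,-.0966)
def L(al,r,xs): return tw(*fx,np.c_[xs,0*xs+.112+r*np.cos(al),0*xs+.038+r*np.sin(al)])
X=np.r_[np.linspace(-.045,-.02,12),np.linspace(.02,.045,12)]
for al in np.arange(.85,1.25,.04):
    o=[]
    for n,im in(("top",b),("scene",a)):
        g=cv2.cvtColor(im,cv2.COLOR_RGB2GRAY); q=np.float32(pix(n,L(al,.15,X))); o.append(cv2.remap(g,q[:,:1],q[:,1:],1).mean().round())
    print(al.round(2),o)
E
python3 ang.py h1
```

```text
t: 25.4
ee_pos: [0.6235, 0.0977, 0.1624]
orientation: [0.999, -0.047, 0.001, -0.003]
contact_force: [-7.5, 11.9, 13.1]
width: 0.0112
t 25.4 pos [0.6235 0.0977 0.1624] yaw -0.09503780083686836 z-axis [ 0.0032  0.0063 -1.    ] w 0.011156361476790418 F [-7.4541 11.9337 13.1062] q [0.0272 0.2881 1.5822 0.0065 1.2679 1.6911]
units now: [-0.0104  0.0834  0.094 ] units after turn: [-0.01    0.0828  0.0946] turn 0.011188427350788776
0.85 [np.float64(73.0), np.float64(86.0)]
0.89 [np.float64(89.0), np.float64(134.0)]
0.93 [np.float64(74.0), np.float64(142.0)]
0.97 [np.float64(59.0), np.float64(91.0)]
1.01 [np.float64(56.0), np.float64(36.0)]
1.05 [np.float64(58.0), np.float64(82.0)]
1.09 [np.float64(61.0), np.float64(102.0)]
1.13 [np.float64(60.0), np.float64(120.0)]
1.17 [np.float64(61.0), np.float64(139.0)]
1.21 [np.float64(61.0), np.float64(134.0)]
```

The angle is about 1.015 by both the tool position and the scene camera. The command lies slightly inside the arc, so I correct outward and about 2° further up.

```bash
python3 -m jog '0 0.02 -0.05 0 255;0 0.03 -0.05 0 255;0 0 0 0 255;0 0 0 0 255;0 0 0 0 255;0 0 0 0 255;0 0 0 0 255;0 0 0 0 255';  python3 go.py .6226 .0936 .1577 -.0966; python3 ang.py h2 | sed -n 3,8p
```

```text
t: 26.5
ee_pos: [0.623, 0.0933, 0.1654]
orientation: [0.999, -0.048, 0.001, -0.002]
contact_force: [-2.2, 7.1, 5.7]
width: 0.0107
t 26.5 pos [0.623  0.0933 0.1654] yaw -0.09557670726186016 z-axis [ 0.0019  0.0034 -1.    ] w 0.010716291378243223 F [-2.1981  7.0738  5.6882] q [0.0218 0.2839 1.5814 0.0035 1.2743 1.6871]
units now: [-0.0085 -0.0049  0.1545] units after turn: [-0.0082 -0.0054  0.1545] turn 0.0073287943877255865
0.93 [np.float64(92.0), np.float64(141.0)]
0.97 [np.float64(78.0), np.float64(136.0)]
1.01 [np.float64(61.0), np.float64(93.0)]
1.05 [np.float64(54.0), np.float64(36.0)]
1.09 [np.float64(57.0), np.float64(81.0)]
1.13 [np.float64(60.0), np.float64(112.0)]
```

Both readings now give about 1.05. I release, lift clear and check.

```bash
python3 -m jog '0 -0.01 -0.01 0 255;0 0 0 0 255;0 0 0 0 0;0 0 0 0 0;0 0 0 0 0;0 0 0 0 0;0 0 0 0 0;0 0 -0.1 0 0'; python3 -m jog '0 0 -0.4 0 0;0 0 -0.6 0 0;0 0 -0.6 0 0;0 0 -0.6 0 0;0 0 -0.4 0 0;-0.3 -0.6 0 0 0;-0.5 -0.9 0 0 0;-0.5 -0.9 0 0 0'; python3 -m jog '-0.3 -0.9 0 0 0;0 -0.9 0 0 0;0 -0.9 0 0 0;0 -0.9 0 0 0;0 -0.5 0 0 0;0 0 0 0 0;0 0 0 0 0;0 0 0 0 0';  python3 ang.py k1 | sed -n 3,8p; python3 - <<'E'
from pnp import *
a=np.load("pics/sk1.npy");b=np.load("pics/tk1.npy"); print([(p.round(1).tolist(),s) for p,s in gold(a,(255,140,345,185))])
C=fixcurves(.6069,-.0928,-.0966,1.047)+tmplcurves(.6071,-.0928,-.0966,.032)
cv2.imwrite("pics/k1.png",np.vstack([overlay("scene",a,C,(230,115,360,190),4,''),overlay("top",b,C,(255,140,385,210),4,'')]))
E
```

```text
t: 27.6
ee_pos: [0.6223, 0.0915, 0.1677]
orientation: [0.999, -0.048, -0.001, 0.0]
contact_force: [0.9, 0.2, 0.5]
width: 0.0625
t: 28.6
ee_pos: [0.5691, 0.2183, 0.2988]
orientation: [0.999, -0.049, 0.0, -0.0]
contact_force: [1.0, 0.5, 0.0]
width: 0.0872
t: 29.6
ee_pos: [0.5747, 0.4217, 0.2986]
orientation: [0.999, -0.049, 0.0, 0.0]
contact_force: [0.2, -0.8, -0.3]
width: 0.0872
0.93 [np.float64(136.0), np.float64(149.0)]
0.97 [np.float64(136.0), np.float64(135.0)]
1.01 [np.float64(49.0), np.float64(94.0)]
1.05 [np.float64(31.0), np.float64(49.0)]
1.09 [np.float64(101.0), np.float64(137.0)]
1.13 [np.float64(128.0), np.float64(172.0)]
[([263.7, 158.1], 3424), ([285.5, 160.6], 46), ([311.8, 161.8], 48), ([295.6, 167.9], 55), ([280.3, 176.3], 227)]
```

View pics/k1.png

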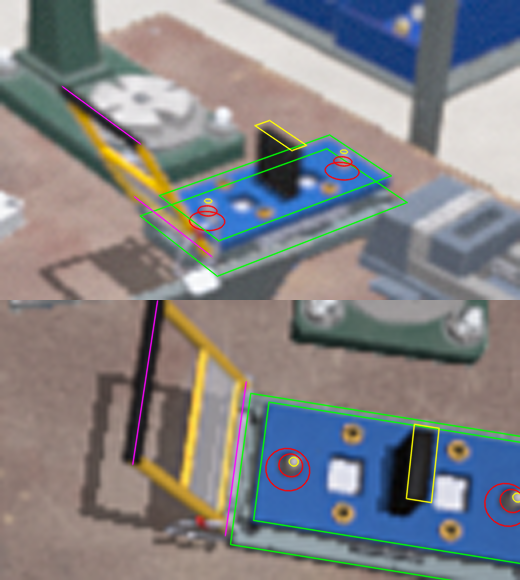

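The final picture shows both pins standing through the template's holes at (293,463) and (512,498), with the plate flat. The shield bar lies on the 60° model line in both views. The tub and tape were never approached. I hand in.

```bash
python3 -c "
from cell import manip; print(manip.sign_off())"
```

```text
the job is handed in; nothing more can be done
None
```

The larger blue template is fitted over both pins and seated flat. The chip shield is up at about 60° and standing on its own, and the job is handed in at about 30 s.

**Template**
- I lowered it in the gripper to a hard stop at the expected height, with about 27 N of downward pressure, then released it.
- Its measured centre came out 0.2 mm from the pins' centre.
- After I let go, its bushings were within 0.2 px of where they had been when pressed down, and both pins show through the holes.

**Shield**
- I swung it from about 0.3 rad to the mark. It read 1.050 rad from the tool position just before release.
- Both cameras read about 1.04 rad after release. The target is 1.047.
- In the last picture the bar lies on the drawn 60° line in both views.

**What went wrong or disagreed**
- The template slipped about 15 mm down in the grip, probably during the lift. I measured this and allowed for it.
- The first try at fitting rested on the pin tips with up to about 19 N. The two cameras disagreed by about 4 mm on where the fixture was, so I lifted, re-measured the pins with both cameras together and fitted it cleanly.
- The grease tub and tape roll were never approached; I did not measure them again at the end.

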